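# Feed a clog sole to the hidden back stop of a marking press

### The job

Lift the small wooden clog sole out of the stock rack and lay it flat on the steel bed of the green press, toe towards the yellow guard but still outside it, and let go. Then take it again by its heel end and feed it straight in under the guard until you feel its toe come up against the hidden spring-loaded back stop; press it gently home, without forcing it, and let it go there, touching the stop. Leave the hammer, the tin, the pink shoe and the wax where they are.

Things in the scene. Friction and masses are not known exactly. Their poses are not given: they have to be found in the camera images.
- sole: light wooden clog sole, red insole on top, 190 x 62 x 22 thick, 100 to 210 g. Origin: centre of its underside; +x to the toe, z up. Straight sides 46 apart from x = -72 to 43; round forefoot (radius 31 about x = 64), round heel (radius 23 about x = -72). Starts lying flat in the rack, underside 20 above the bench. Slides on the bed with 0.5 to 2.5 N of friction
- sole_toe (a point): tip of the toe, at half thickness: (95, 0, 11) in the sole's frame
- sole_waist (a point): middle of the sole between the straight sides, clear of the rack: (10, 0, 11) in the sole's frame; 46 wide here. The place to lift it from the rack
- sole_heel (a point): heel end between the straight sides: (-60, 0, 11) in the sole's frame; 46 wide here. In the rack the cheeks leave no room for fingers here. The place to hold it when feeding
- rack: fixed wooden stock rack, base 145 x 90 x 20 high; frame parallel to the sole lying in it, origin on the bench under the sole's. Two dark cheeks 56 apart and a back board, rising to 62 above the bench, stand round the heel end from x = -106 to -31; the front is open. The sole lifts straight up
- press: fixed green bench press. Origin on the bench under the mouth of its yellow guard, +x = feed direction (into the guard), z up. Steel bed 120 wide, top 20 above the bench, open and flat from x = -250 to the mouth at 0. Guard: a tunnel 76 wide and 42 high inside, roof 68 above the bench, 160 deep. Column from x = 160 to 260, 290 high; its head overhangs from x = 85, above 205
- press_mouth (a point): middle of the guard's mouth on the bed, (0, 0, 20) in the press's frame, same axes. Out of sight inside stands a sprung rubber back stop, 66 wide, its face set somewhere from 75 to 115 beyond the mouth, so 115 to 75 of the sole stays outside. It gives 1 mm per 1.5 N (damped: 150 N s/m) for 12 mm, then is solid
- hammer: hammer lying on the bench beyond the work; leave alone
- tin: round tin with a red label, 84 wide, 80 high, beyond the work; leave alone
- shoe: pink ballet shoe, about 185 long, 38 high, beyond the press; leave alone
- wax: yellow wax puck, 56 wide, 22 high, on the bench on the robot's side of the press; leave alone

How it is judged:
By the outcome, as a careful person would: the job done as asked, in the order asked, and still so for the second after the job is handed in, with the robot touching nothing.
It also fails if it takes over 48 s, if anything falls off the work surface, if the arm or the gripper's body presses on something with over 40 N, if the wrist force passes 120 N, or if a joint passes its speed limit or range.

### The arm

A 6-joint arm with a two-finger parallel gripper is mounted at the origin on the work surface. World frame = base frame: x ahead of the robot, y to its left, z up, the work surface at z = 0. Lengths are in m, angles in rad, forces in N, time in s.
With the tool pointing down it reaches from about 0.425 to 1.125 m from the base axis. Payload 14.9 kg.
Tool frame: the origin (TCP) lies on the centre line of the jaws, within the pads' length; the fingertips stand 11 mm ahead of it and the grasp point (between the pads) lies 8 mm behind it; z points along the fingers, y is the line along which they close (so a half turn about z gives the same grasp; the last joint's range is limited). The gripper opens to 91 mm and grips with 3 to 60 N. Pads are 32 mm wide; open, the fingers measure 118 mm over their backs; the gripper's body (76 mm by 178 mm) begins 60 mm behind the grasp point.
Start: joints at [1.301, 0.379, 1.734, -0, 1.028, -0.033], TCP at [0.164, 0.68, 0.225] pointing down, gripper open.
Joint ranges: [-2.77, 2.77], [-0.74, 2.19], [0, 2.66], [-1.06, 4.2], [0.31, 2.87], [-3.08, 3.08]. Speed limits (rad/s): [1.89, 1.89, 2.39, 3.14, 3.14, 3.14].

### API

Orientations are given as a unit quaternion [x, y, z, w].
In Python, from workcell import ctrl gives the robot as it stands.
- The arm moves only by the shell command python3 nudge.py FILE [FORCE], which reads ROWS from the file FILE. ROWS is one flat JSON list of numbers that holds 1 to 5 rows one after another, with no inner brackets; each row has 7 numbers: the finger opening in m, then dx, dy, dz in mm, then a rotation vector rx, ry, rz in rad; each row is the pose to reach, as a shift and turn from the pose commanded when the command began, along the tool's axes at that moment; what a row does not reach only later rows make up. A row lasts 1/12 s, in which the tool goes at most 0.0417 m and 0.125 rad, less where a joint would pass 70% of its speed; a pose out of reach is approached as far as the arm can. The fingers move at their own pace and stop on an object; FORCE is the grip in N (left out, the last holds). Time passes only in rows, so rows that do not move let the fingers close. It prints the time, the measured TCP pose, the force, the opening and the grip force at its end. Input that does not fit is refused with a message, and nothing moves.
- ctrl.get_state(): the state, without advancing time (a new reading comes with each control period).
- ctrl.snapshot(name): name is "scene" or "top"; returns a dict with "image" (384x512x3 uint8, red, green, blue), "fx", "fy", "cx", "cy" (pixels), "dist_coeffs" ([k1, k2, p1, p2, k3] as OpenCV has them; the pictures are not rectified), "xyz" and "orientation" of the camera in the world. Camera axes: x right, y down, z forward; pixel columns grow to the right and rows downward; lengths in m; the calibration is good to about 2 mm. A picture is of the moment at which its call begins. There is no depth.
- ctrl.job_done(): hands the job in; it is judged then, once.
The state is a dict: "t": time; "joints": joint angles; "joint_vel": joint speeds; "joint_efforts": joint torques, N m; "tcp_pos": TCP position; "orientation": TCP orientation; "ft_force": force on the tool from outside, world axes, zero at the start; "wrist_torque": the same for the moment, N m; "width": finger opening in m; "grip_force": force on a finger pad.
Only numpy, scipy, OpenCV 4.12 (cv2) and the standard library are available. Lean on these libraries where they do the work, as an engineer would, in place of code of your own. Each camera call takes 0.05 s, during which the arm holds its last target. There are 200 camera calls.

## Working session

There is one attempt and no reset: what is moved stays moved. The work goes in short steps, Python scripts to look and compute and a shell command to move; the robot and the scene stay as the last step left them, time stands still between calls to the robot, and variables do not carry over. Pictures are saved under pics/ and viewed, at most 10 in all, crops included, and the job is handed in when it is done.

```bash
ls; mkdir -p pics
python3 - <<'E'
from workcell import ctrl
import cv2
for n in("scene","top"):
    s=ctrl.snapshot(n); cv2.imwrite(f"pics/{n}0.png",s["image"][:,:,::-1]); print({k:v for k,v in s.items() if k!="image"})
print(ctrl.get_state())
E
```

```text
nudge.py
pics
workcell.py
{'fx': 365.3544303849187, 'fy': 365.3544303849187, 'cx': 254.7720090762751, 'cy': 191.34550644605272, 'dist_coeffs': array([-0.0439687,  0.       ,  0.       ,  0.       ,  0.       ]), 'xyz': array([1.31695957, 0.43281251, 0.60065386]), 'orientation': array([ 0.46309903,  0.75227888, -0.39371313, -0.2541766 ])}
{'fx': 430.41007478799344, 'fy': 430.41007478799344, 'cx': 256.1384643904271, 'cy': 194.24917759440598, 'dist_coeffs': array([-0.16747025,  0.        ,  0.        ,  0.        ,  0.        ]), 'xyz': array([0.42183802, 0.10870825, 1.14143312]), 'orientation': array([ 0.71252399, -0.69777114,  0.05987163, -0.0428998 ])}
{'t': 0.1, 'joints': array([ 1.30070797e+00,  3.79377994e-01,  1.73467841e+00, -1.52588186e-06,
        1.02850164e+00, -3.32856897e-02]), 'joint_vel': array([-0.00062559, -0.00017618, -0.0011937 ,  0.00049278, -0.00275498,
       -0.00061889]), 'joint_efforts': array([ 1.63047465e-03, -7.65037036e+01, -4.35295630e+01,  6.52921759e-02,
        3.97641398e-02,  5.68110909e-05]), 'tcp_pos': array([0.16412729, 0.68015597, 0.22436032]), 'orientation': array([ 1.18124480e-01,  9.92998678e-01, -4.77251040e-04, -7.22922976e-05]), 'ft_force': array([0.10524909, 0.29979426, 0.23350709]), 'wrist_torque': array([0.01524845, 0.05766129, 0.02957569]), 'grip_force': 0.0, 'width': 0.09126894079399253}
```

View pics/scene0.png

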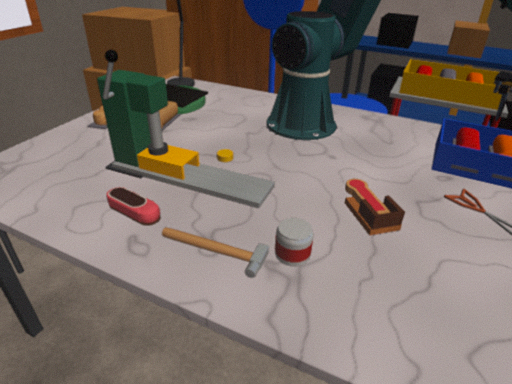

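View pics/top0.png

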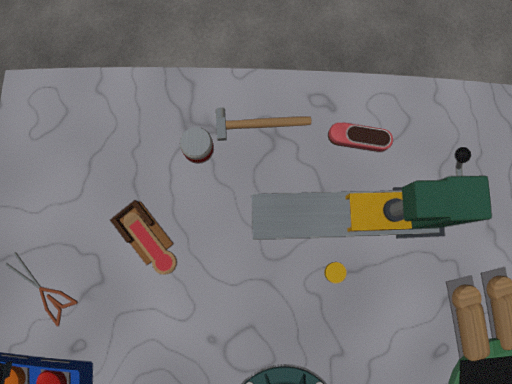

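The rack with the sole shows at about (148,238) in the top view, with the toe at (167,268). The bed spans columns 252–350 and rows 193–240, and the guard starts at column 350. In the scene view the sole is at (370,195), the bed corner at (270,190) and the guard at (170,160). The arm is out of both views. Next I'll crop in closer and set up helpers.

```bash
cat > h.py <<'E'
import numpy as np,cv2
from scipy.spatial.transform import Rotation as R
def ray(s,px):
    K=np.array([[s["fx"],0,s["cx"]],[0,s["fy"],s["cy"]],[0,0,1]])
    u=cv2.undistortPoints(np.array(px,float).reshape(-1,1,2),K,s["dist_coeffs"]).reshape(-1,2)
    d=np.c_[u,np.ones(len(u))]@R.from_quat(s["orientation"]).as_matrix().T
    return s["xyz"],d
def plane(s,px,z):
    o,d=ray(s,px); return o+d*((z-o[2])/d[:,2])[:,None]
def tri(s1,p1,s2,p2):
    o1,d1=ray(s1,p1);o2,d2=ray(s2,p2);out=[]
    for a,b in zip(d1,d2):
        t=np.linalg.lstsq(np.c_[a,-b],o2-o1,rcond=None)[0]
        P,Q=o1+t[0]*a,o2+t[1]*b; out.append(np.r_[(P+Q)/2,np.linalg.norm(P-Q)])
    return np.array(out)
def mask(s,kind,roi):
    h=cv2.cvtColor(s["image"],cv2.COLOR_RGB2HSV);H,S,V=[h[...,i].astype(int) for i in range(3)]
    m={"red":((H<6)|(H>172))&(S>140)&(V>90),"yellow":(H>18)&(H<30)&(S>180)&(V>80)}[kind]
    k=np.zeros(m.shape,bool);x0,y0,x1,y1=roi;k[y0:y1,x0:x1]=1
    m=(m&k).astype(np.uint8);n,l,st,c=cv2.connectedComponentsWithStats(m)
    i=1+np.argmax(st[1:,4]);return (l==i).astype(np.uint8),c[i],st[i]
E
python3 - <<'E'
from h import *
from workcell import ctrl
import pickle
a=ctrl.snapshot("scene");b=ctrl.snapshot("top");pickle.dump((a,b),open("s0.pkl","wb"))
def crop(s,x0,y0,w,h): return cv2.resize(s["image"][y0:y0+h,x0:x0+w,::-1],(400,300),interpolation=cv2.INTER_CUBIC)
cv2.imwrite("pics/c0.png",np.vstack([np.hstack([crop(a,335,165,80,60+8-8),crop(b,100,190,100,75+15-15)]),np.hstack([crop(a,100,100,180,135),crop(b,245,155,200,150)])]))
ms,cs,ss=mask(a,"red",(335,165,415,235));mt,ct,st=mask(b,"red",(100,190,200,290));print(cs,ss,ct,st)
print("insole",tri(a,[cs],b,[ct]))
ys,xs=np.nonzero(mt);p=plane(b,np.c_[xs,ys],.042)[:,:2];c=p.mean(0);w,v=np.linalg.eigh(np.cov((p-c).T));print(c,v[:,1],((p-c)@v[:,1]).min(),((p-c)@v[:,1]).max(),np.degrees(np.arctan2(v[1,1],v[0,1])))
E
```

```text
[366.32369942 194.5982659 ] [349 180  36  31 346] [151.44301994 246.61396011] [130 220  42  51 702]
insole [[0.44161086 0.3513569  0.03897086 0.00426696]]
[0.44212561 0.34876943] [-0.76103839 -0.64870685] -0.07912869685038879 0.07115701359163643 -139.5558253906463
```

View pics/c0.png

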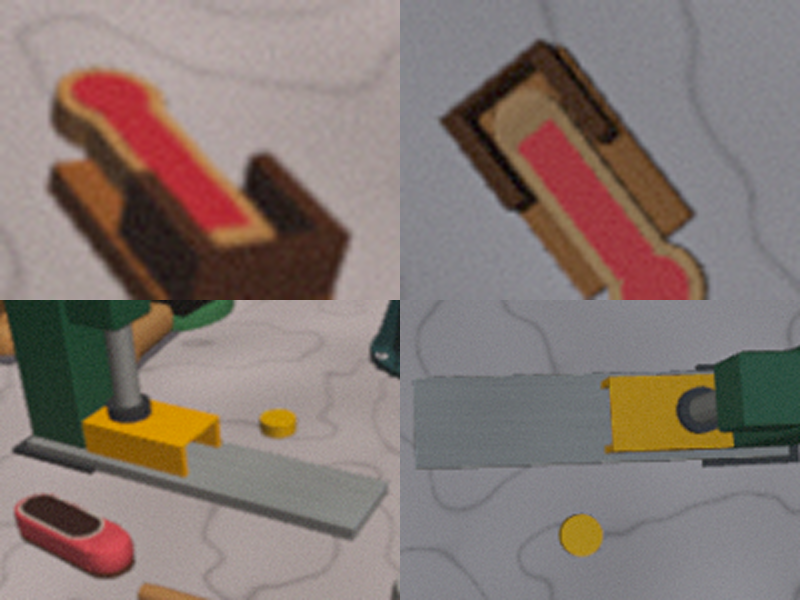

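The crops show the sole with its heel in the dark cheeks and its red insole clear of them. The bed's free end is at top-view column 252, rows 194–239. The mouth is at the yellow roof's edge, near column 350. Next step is precise fits.

Run:
```python
from h import *
import pickle
a,b=pickle.load(open("s0.pkl","rb"))
# sole: red contour on plane
mt,ct,st=mask(b,"red",(100,190,200,290))
ct=max(cv2.findContours(cv2.resize(mt*255,None,fx=1,fy=1),cv2.RETR_EXTERNAL,cv2.CHAIN_APPROX_NONE)[0],key=len)[:,0]
q=plane(b,ct,.042)[:,:2];c=np.array([.4421,.3488]);d=np.array([-.76104,-.64871]);n=np.array([-d[1],d[0]])
for i in range(3):
    u=(q-c)@d;v=(q-c)@n
    for lo in range(-80,80,8):
        k=(u>lo/1e3)&(u<=lo/1e3+.008)
        if i==2 and k.sum()>1: print(lo,(v[k].min()*1e3).round(1),(v[k].max()*1e3).round(1))
    k=(u>-.06)&(u<.01);A=[np.polyfit(u[k&(v>0)],v[k&(v>0)],1),np.polyfit(u[k&(v<0)],v[k&(v<0)],1)];f=np.mean(A,0)
    c=c+n*f[1];d=d+n*f[0];d/=np.linalg.norm(d);n=np.array([-d[1],d[0]])
u=(q-c)@d;v=(q-c)@n
print("yaw",np.degrees(np.arctan2(d[1],d[0])),"c",c,"u",u.min(),u.max())
k=u>.045;M=np.c_[u[k],v[k],np.ones(k.sum())];s=np.linalg.lstsq(M,u[k]**2+v[k]**2,rcond=None)[0];ce=s[:2]/2;print("circ",ce,np.sqrt(s[2]+ce@ce),"origin",c+d*(ce[0]-.064)+n*0)
# bed
for nm,s in(("top",b),("scene",a)):
    L=cv2.cvtColor(s["image"],cv2.COLOR_RGB2LAB).astype(int)
    for p in([(300,215),(230,215),(300,260)] if nm=="top" else [(230,182),(220,210),(260,165)]): print(nm,p,L[p[1]-2:p[1]+3,p[0]-2:p[0]+3].mean((0,1)).round(1))
m,cc,st=mask(b,"yellow",(330,180,420,245));print("guard top",st)
for y in range(188,236,4): x=np.nonzero(m[y])[0];print(y,x.min() if len(x) else None,x.max() if len(x) else None,end="; ")
m,cc,st=mask(a,"yellow",(120,130,205,185));print("guard scene",st)
h=cv2.convexHull(cv2.findContours(m,0,2)[0][0]);print(cv2.approxPolyDP(h,2,True)[:,0].tolist())
```

```text
-80 -14.4 13.0
-72 -13.9 13.9
-64 -14.5 13.3
-56 -14.0 14.2
-48 -14.7 14.7
-40 -13.7 14.4
-32 -13.9 13.3
-24 -13.5 14.2
-16 -14.1 13.5
-8 -14.8 14.4
0 -13.9 13.7
8 -13.0 14.6
16 -14.1 13.8
24 -14.8 14.3
32 -18.6 17.6
40 -21.4 20.4
48 -20.9 20.8
56 -20.1 19.7
64 -13.6 13.4
yaw -139.37952596512494 c [0.44220483 0.34867702] u -0.07909638028583063 0.07116232148447683
circ [ 0.04995728 -0.00046397] 0.020621584123728744 origin [0.45286379 0.35781947]
top (300, 215) [118.7 127.  125.2]
top (230, 215) [142.  129.3 125.1]
top (300, 260) [140.8 129.  125.2]
scene (230, 182) [138.4 127.  130. ]
scene (220, 210) [166.1 131.8 130.8]
scene (260, 165) [167.3 131.9 130.8]
guard top [ 346  192   66   39 1593]
188 None None; 192 401 401; 196 346 401; 200 350 387; 204 350 383; 208 351 382; 212 351 382; 216 351 384; 220 351 403; 224 352 411; 228 349 409; 232 None None; guard scene [ 137  145   62   34 1135]
[[198, 165], [181, 178], [139, 166], [137, 154], [146, 148], [168, 145], [197, 152]]
```

Run:
```python
from h import *
import pickle
a,b=pickle.load(open("s0.pkl","rb"))
def corners(s,roi,thr,key):
    L=cv2.GaussianBlur(cv2.cvtColor(s["image"],cv2.COLOR_RGB2LAB),(3,3),0).astype(int)
    m=(L[...,0]<thr).astype(np.uint8) if key=="L" else ((L[...,1]<129.5)&(L[...,0]<thr)).astype(np.uint8)
    return m
m=corners(b,0,130,"L")
top=[];bot=[]
for x in range(256,344):
    c=m[180:255,x];j=215-180
    i0=j
    while c[i0]:i0-=1
    i1=j
    while c[i1]:i1+=1
    top.append((x,180+i0+.5));bot.append((x,180+i1-.5))
left=[]
for y in range(198,236):
    x=300
    while m[y,x]:x-=1
    left.append((x+.5,y))
top,bot,left=[plane(b,e,.02)[:,:2] for e in(top,bot,left)]
def line(p):
    l=cv2.fitLine(p.astype(np.float32),cv2.DIST_HUBER,0,.001,.001).ravel();return l[2:],l[:2]*np.sign(-l[1])
(pt,dt),(pb,db),(pl,dl)=map(line,(top,bot,left))
print(dt,db,dl,"yaw",[np.degrees(np.arctan2(*e[::-1])) for e in(dt,db,dl)])
f=dt+db;f/=np.linalg.norm(f);n=np.array([-f[1],f[0]])
print("width",(pt-pb)@n,"yawfeed",np.degrees(np.arctan2(f[1],f[0])))
mid=(pt+pb)/2; mid=pb+n*((pt-pb)@n)/2
end=mid+f*((pl-mid)@f); print("bed free end",end,"mouth by 0.25",end+f*.25)
# guard front edge in top, roof
rf=plane(b,[(350.,200),(350.5,208),(350.8,216),(351.3,224)],.068)[:,:2];print("mouth from roof edge: along",((rf-end)@f).round(4),"lat",((rf-end)@n).round(4))
g=plane(b,[(370,y) for y in(0,)],.068)
my,_,_=mask(b,"yellow",(330,180,420,245))
for x in(356,362,368,374):
    y=np.nonzero(my[:,x])[0];print(x,y.min(),y.max(),((plane(b,[(x,y.min()-.5),(x,y.max()+.5)],.068)[:,:2]-end)@n).round(4))
# heights via two views: project bed end corners / guard corners
def proj(s,P):
    Rm=R.from_quat(s["orientation"]).as_matrix();K=np.array([[s["fx"],0,s["cx"]],[0,s["fy"],s["cy"]],[0,0,1]])
    pc=(np.atleast_2d(P)-s["xyz"])@Rm;return cv2.projectPoints(pc,np.zeros(3),np.zeros(3),K,s["dist_coeffs"])[0].reshape(-1,2)
e3=lambda u,v,z:np.r_[end+f*u+n*v,z]
print("scene bed end corners",proj(a,[e3(0,.06,.02),e3(0,-.06,.02)]).round(1),"guard roof front",proj(a,[e3(.25,.042,.068),e3(.25,-.042,.068)]).round(1))
# measured bed corner in the scene: sole-side end; top-view pixels
pt3=proj(b,[e3(0,.06,.02),e3(0,-.06,.02),e3(.25,.042,.068),e3(.25,-.042,.068)]);print("top",pt3.round(1))
L=cv2.cvtColor(a["image"],cv2.COLOR_RGB2LAB)[...,1];
gm=cv2.cvtColor(a["image"],cv2.COLOR_RGB2GRAY)[150:210,180:290];q=cv2.goodFeaturesToTrack(gm,12,.1,5).reshape(-1,2)+[180,150];print(q.tolist())
print(R.from_quat([.118124,.992999,-.000477,-.00007]).as_matrix().round(3))
```

```text
[ 0.04238714 -0.9991013 ] [ 0.04958868 -0.9987697 ] [-0.9997901  -0.02048896] yaw [np.float32(-87.57066), np.float32(-87.15761), np.float32(-178.82599)]
width 0.12332757 yawfeed -87.364136
bed free end [0.5280532 0.0939735] mouth by 0.25 [ 0.5395503 -0.155762 ]
mouth from roof edge: along [0.251  0.2512 0.2508 0.251 ] lat [ 0.0305  0.0099 -0.0105 -0.0309]
356 194 230 [ 0.0468 -0.0477]
362 194 230 [ 0.0465 -0.0482]
368 193 229 [ 0.0487 -0.0462]
374 193 229 [ 0.0484 -0.0467]
scene bed end corners [[258.6 202.7]
 [274.5 181.2]] guard roof front [[182.1 164.6]
 [197.2 152.3]]
top [[251.  193.6]
 [252.2 239.2]
 [349.3 195.5]
 [351.2 228.4]]
[[217.0, 155.0], [196.0, 156.0], [259.0, 204.0], [187.0, 163.0], [196.0, 164.0], [221.0, 159.0], [182.0, 178.0], [274.0, 186.0], [271.0, 193.0]]
[[-0.972  0.235 -0.   ]
 [ 0.235  0.972 -0.001]
 [ 0.    -0.001 -1.   ]]
```

The rows are not in the units I measure in: shifts go in mm. I convert before sending: 0.12 m is 120, 0.09 m is 90.

```bash
echo '[0.091,0,0,0,0,0,0.12,0.091,0,0,0,0,0,0.24,0.091,0,0,0,0,0,0.36,0.091,0,0,0,0,0,0.48,0.091,0,0,0,0,0,0.6]' > path.dat && python3 nudge.py path.dat
echo '[0.091,0,0,0,0,0,0.12,0.091,0,0,0,0,0,0.24,0.091,0,0,0,0,0,0.36,0.091,0,0,0,0,0,0.48,0.091,0,0,0,0,0,0.6]' > path.dat && python3 nudge.py path.dat
echo '[0.091,0,0,0,0,0,0.12,0.091,0,0,0,0,0,0.24,0.091,0,0,0,0,0,0.36,0.091,0,0,0,0,0,0.48,0.091,0,0,0,0,0,0.6]' > path.dat && python3 nudge.py path.dat
echo '[0.091,0,30,0,0,0,0.1,0.091,0,60,0,0,0,0.2,0.091,0,90,0,0,0,0.3,0.091,0,120,0,0,0,0.396,0.091,0,120,0,0,0,0.396]' > path.dat && python3 nudge.py path.dat
cat > go.py <<'E'
import sys
from h import *
from workcell import ctrl
# go.py x y z yawdeg : remaining shift/turn in tool axes, tool-down
s=ctrl.get_state();x,y,z,w=map(float,sys.argv[1:])
T=R.from_quat(s["orientation"]);M=T.as_matrix();c,n=np.cos(np.radians(w)),np.sin(np.radians(w))
G=R.from_matrix(np.array([[c,n,0],[n,-c,0],[0,0,-1]]))
print("t",s["t"],"shift",(M.T@(np.array([x,y,z])-s["tcp_pos"])).round(4),"turn",(T.inv()*G).as_rotvec().round(4),"tcp",s["tcp_pos"].round(4),"F",s["ft_force"].round(2),"w",round(s["width"],4),"j",s["joints"].round(2))
E
python3 go.py .4453 .3513 .225 40.6
```

```text
t: 0.62
tcp_pos: [0.1642, 0.6803, 0.2247]
orientation: [0.409, 0.913, -0.0, 0.0]
ft_force: [-0.1, 0.0, -0.1]
width: 0.091
grip_force: 0.0
t: 1.03
tcp_pos: [0.1641, 0.6804, 0.2247]
orientation: [0.66, 0.751, -0.0, 0.0]
ft_force: [0.6, 1.0, -0.5]
width: 0.0909
grip_force: 0.0
t: 1.45
tcp_pos: [0.1642, 0.6803, 0.2247]
orientation: [0.853, 0.522, -0.0, 0.0]
ft_force: [-0.7, -0.7, 0.5]
width: 0.0916
grip_force: 0.0
t: 1.87
tcp_pos: [0.275, 0.6245, 0.2248]
orientation: [0.939, 0.343, 0.0, 0.0]
ft_force: [0.5, 0.2, -0.0]
width: 0.0908
grip_force: 0.0
t 1.8667 shift [-0.0458  0.3187  0.    ] turn [ 0.0008  0.     -0.0086] tcp [0.275  0.6245 0.2248] F [ 0.47  0.23 -0.03] w 0.0908 j [ 1.12  0.35  1.77 -0.    1.02  1.99]
```

To row units: 0.12 m is 120, 0.16 m is 160.

```bash
echo '[0.091,-6,40,0,0,0,-0.008,0.091,-12,80,0,0,0,-0.008,0.091,-18,120,0,0,0,-0.008,0.091,-23,160,0,0,0,-0.008,0.091,-23,160,0,0,0,-0.008]' > path.dat && python3 nudge.py path.dat >/dev/null
echo '[0.091,-6,40,0,0,0,0,0.091,-12,80,0,0,0,0,0.091,-18,120,0,0,0,0,0.091,-23,159,0,0,0,0,0.091,-23,159,0,0,0,0]' > path.dat && python3 nudge.py path.dat >/dev/null
echo '[0.091,0,0,35,0,0,0,0.091,0,0,70,0,0,0,0.091,0,0,100,0,0,0,0.091,0,0,100,0,0,0,0.091,0,0,100,0,0,0]' > path.dat && python3 nudge.py path.dat
python3 go.py .4453 .3513 .035 40.6
python3 - <<'E'
from h import *
from workcell import ctrl
for n in("scene","top"):cv2.imwrite(f"pics/{n}1.png",ctrl.snapshot(n)["image"][:,:,::-1])
a,b=cv2.imread("pics/scene1.png"),cv2.imread("pics/top1.png")
r=lambda i:cv2.resize(i,(400,300),interpolation=cv2.INTER_CUBIC)
cv2.imwrite("pics/c1.png",np.hstack([r(a[120:240,300:460]),r(b[170:320,70:270])]))
E
```

```text
t: 3.12
tcp_pos: [0.4444, 0.3551, 0.1243]
orientation: [0.936, 0.351, -0.001, 0.0]
ft_force: [0.1, 0.2, 0.2]
width: 0.091
grip_force: 0.0
t 3.1167 shift [-0.0016  0.0035  0.0893] turn [-0.0003  0.0029  0.0088] tcp [0.4444 0.3551 0.1243] F [0.09 0.21 0.23] w 0.091 j [0.63 0.32 2.04 0.   0.78 1.49]
```

View pics/c1.png

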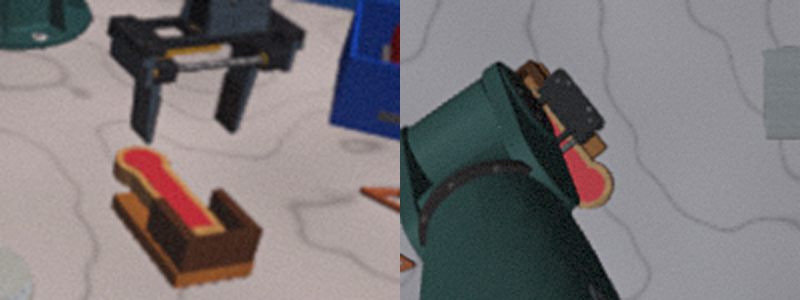

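The open gripper hangs above the sole, at about (190,100) and (570,110) in the two crops, with the fingers either side of the waist and clear of the cheeks. Going down.

To row units: 0.089 m is 89, 0.085 m is 85.

```bash
echo '[0.091,-1,3.5,30,0,0,0.009,0.091,-1.5,3.5,55,0,0,0.009,0.091,-1.5,3.5,75,0,0,0.009,0.091,-1.5,3.5,85,0,0,0.009,0.091,-1.5,3.5,89,0,0,0.009]' > path.dat && python3 nudge.py path.dat | tail -3
python3 go.py .4453 .3513 .035 40.6
echo '[0.03,0,0,0,0,0,0,0.03,0,0,0,0,0,0,0.03,0,0,0,0,0,0,0.03,0,0,0,0,0,0,0.03,0,0,0,0,0,0]' > path.dat && python3 nudge.py path.dat 20
echo '[0.03,0,0,0,0,0,0,0.03,0,0,0,0,0,0,0.03,0,0,0,0,0,0,0.03,0,0,0,0,0,0,0.03,0,0,0,0,0,0]' > path.dat && python3 nudge.py path.dat 20
python3 go.py .4453 .3513 .035 40.6
```

```text
ft_force: [-0.4, 0.1, 0.0]
width: 0.0908
grip_force: 0.0
t 3.6333 shift [-0.0015 -0.0004  0.0012] turn [ 0.     -0.0004 -0.0005] tcp [0.4467 0.3519 0.0362] F [-0.35  0.06  0.02] w 0.0908 j [ 0.63  0.47  2.05 -0.    0.62  1.49]
t: 4.05
tcp_pos: [0.4468, 0.3518, 0.0368]
orientation: [0.938, 0.347, 0.001, -0.0]
ft_force: [0.4, 0.7, -1.1]
width: 0.0603
grip_force: 0.0
t: 4.47
tcp_pos: [0.4465, 0.3516, 0.0362]
orientation: [0.938, 0.347, 0.0, -0.0]
ft_force: [-1.1, -2.2, 6.3]
width: 0.0462
grip_force: 20.0
t 4.4667 shift [-0.0011 -0.0006  0.0012] turn [ 0.     -0.0001 -0.0008] tcp [0.4465 0.3516 0.0362] F [-1.12 -2.18  6.35] w 0.0462 j [ 0.63  0.47  2.05 -0.    0.62  1.49]
```

To row units: -0.11 m is -110, -0.09 m is -90.

```bash
echo '[0.03,0,0,-10,0,0,0,0.03,0,0,-30,0,0,0,0.03,0,0,-60,0,0,0,0.03,0,0,-90,0,0,0,0.03,0,0,-110,0,0,0]' > path.dat && python3 nudge.py path.dat 25
python3 go.py .5349 -.0351 .145 92.6
```

```text
t: 4.88
tcp_pos: [0.4468, 0.3518, 0.1489]
orientation: [0.938, 0.347, 0.001, -0.0]
ft_force: [0.2, 0.6, -2.0]
width: 0.0458
grip_force: 25.0
t 4.8833 shift [-0.1846  0.3513  0.0036] turn [ 9.000e-04 -1.500e-03 -9.083e-01] tcp [0.4468 0.3518 0.1489] F [ 0.24  0.56 -1.96] w 0.0458 j [0.63 0.28 2.04 0.   0.82 1.49]
```

```bash
echo '[0.03,-15,29,0,0,0,-0.08,0.03,-30,58,0,0,0,-0.16,0.03,-46,88,0,0,0,-0.24,0.03,-61,117,0,0,0,-0.32,0.03,-77,146,0,0,0,-0.4]' > path.dat && python3 nudge.py path.dat |tail -2
python3 go.py .5349 -.0351 .145 92.6
```

```text
width: 0.0459
grip_force: 25.0
t 5.3 shift [-0.178   0.146   0.0015] turn [ 3.00e-04 -2.00e-04 -5.04e-01] tcp [0.4828 0.1891 0.1465] F [ 0.    0.39 -1.87] w 0.0459 j [0.33 0.21 2.13 0.   0.79 0.79]
```

To row units: -0.12 m is -120, -0.101 m is -101.

```bash
echo '[0.03,-25,21,0,0,0,-0.08,0.03,-50,42,0,0,0,-0.16,0.03,-76,63,0,0,0,-0.24,0.03,-101,83,0,0,0,-0.32,0.03,-120,99,0,0,0,-0.4]' > path.dat && python3 nudge.py path.dat |tail -2
python3 go.py .5349 -.0351 .145 92.6
```

```text
width: 0.0459
grip_force: 25.0
t 5.7167 shift [-0.0708  0.0214  0.0014] turn [ 1.00e-04  1.00e-04 -1.05e-01] tcp [0.5178 0.0368 0.1464] F [ 0.87  1.11 -2.22] w 0.0459 j [ 0.03  0.21  2.13 -0.    0.8   0.09]
```

```bash
echo '[0.03,-24,7,0,0,0,-0.05,0.03,-48,14,0,0,0,-0.1,0.03,-66,20,0,0,0,-0.105,0.03,-71,21.5,0,0,0,-0.105,0.03,-71,21.5,0,0,0,-0.105]' > path.dat && python3 nudge.py path.dat |tail -2
echo '[0.03,0,0,20,0,0,0,0.03,0,0,40,0,0,0,0.03,0,0,60,0,0,0,0.03,0,0,70,0,0,0,0.03,0,0,70,0,0,0]' > path.dat && python3 nudge.py path.dat |tail -2
python3 go.py .5349 -.0351 .036 92.6
python3 - <<'E'
from h import *
from workcell import ctrl
for n in("scene","top"):cv2.imwrite(f"pics/{n}2.png",ctrl.snapshot(n)["image"][:,:,::-1])
a,b=cv2.imread("pics/scene2.png"),cv2.imread("pics/top2.png")
r=lambda i:cv2.resize(i,(400,300),interpolation=cv2.INTER_CUBIC)
cv2.imwrite("pics/c2.png",np.hstack([r(a[90:225,120:300]),r(b[140:290,220:420])]))
E
```

```text
width: 0.046
grip_force: 25.0
width: 0.0461
grip_force: 25.0
t 6.55 shift [-0.0029  0.0017  0.0382] turn [-0.0035 -0.0006 -0.0028] tcp [ 0.5332 -0.0323  0.0742] F [-0.48  0.61 -2.17] w 0.0461 j [-0.1   0.36  2.12  0.    0.67 -0.15]
```

View pics/c2.png

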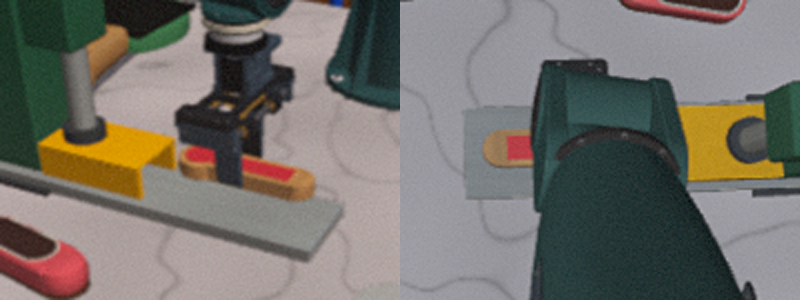

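The sole hangs level above the bed, toe to the guard and clear of it (toe near (185,160) in the left crop). Lowering.

To row units: 0.034 m is 34, 0.03 m is 30.

```bash
echo '[0.03,-1.5,1,12,0,0,-0.003,0.03,-3,1.7,22,0,0,-0.003,0.03,-3,1.7,30,0,0,-0.003,0.03,-3,1.7,34,0,0,-0.003,0.03,-3,1.7,34,0,0,-0.003]' > path.dat && python3 nudge.py path.dat |tail -3
echo '[0.03,0,0,1.5,0,0,0,0.03,0,0,1.5,0,0,0,0.03,0,0,1.5,0,0,0]' > path.dat && python3 nudge.py path.dat 
echo '[0.03,0,0,1,0,0,0,0.03,0,0,1,0,0,0,0.03,0,0,1,0,0,0]' > path.dat && python3 nudge.py path.dat
python3 go.py .5349 -.0351 .036 92.6
```

```text
ft_force: [-0.4, 0.3, -1.7]
width: 0.046
grip_force: 25.0
t: 7.32
tcp_pos: [0.5368, -0.0362, 0.0407]
orientation: [0.691, 0.723, 0.0, 0.0]
ft_force: [0.0, -0.4, -1.4]
width: 0.0458
grip_force: 25.0
t: 7.57
tcp_pos: [0.5367, -0.0362, 0.0396]
orientation: [0.691, 0.723, 0.0, 0.0]
ft_force: [0.1, 0.5, -2.8]
width: 0.0458
grip_force: 25.0
t 7.5667 shift [ 0.0012 -0.0017  0.0036] turn [ 0.0002  0.     -0.0004] tcp [ 0.5367 -0.0362  0.0396] F [ 0.12  0.51 -2.8 ] w 0.0458 j [-0.11  0.43  2.11  0.    0.6  -0.16]
```

To row units: -0.0015 m is -1.5, 0.0015 m is 1.5.

```bash
echo '[0.03,1,-1.5,1,0,0,0,0.03,1,-1.5,1.5,0,0,0,0.03,1,-1.5,1.5,0,0,0]' > path.dat && python3 nudge.py path.dat | grep -E 'pos|ft'
echo '[0.03,0,0,1,0,0,0,0.03,0,0,1,0,0,0,0.03,0,0,1,0,0,0]' > path.dat && python3 nudge.py path.dat| grep -E 'pos|ft'
python3 go.py .5349 -.0351 .036 92.6
```

```text
tcp_pos: [0.5349, -0.0352, 0.0378]
ft_force: [0.4, -0.7, -1.9]
tcp_pos: [0.5351, -0.0353, 0.0369]
ft_force: [0.1, 0.0, -0.3]
t 8.0667 shift [ 0.0002 -0.0002  0.0009] turn [-0.0001 -0.     -0.0004] tcp [ 0.5351 -0.0353  0.0369] F [ 0.14  0.02 -0.25] w 0.0458 j [-0.11  0.43  2.11  0.    0.6  -0.15]
```

To row units: 0.0007 m is 0.7.

```bash
echo '[0.03,0,0,0.7,0,0,0,0.03,0,0,0.7,0,0,0,0.03,0,0,0.7,0,0,0]' > path.dat && python3 nudge.py path.dat| grep -E 'pos|ft'
echo '[0.091,0,0,0,0,0,0,0.091,0,0,0,0,0,0,0.091,0,0,0,0,0,0,0.091,0,0,0,0,0,0,0.091,0,0,0,0,0,0]' > path.dat && python3 nudge.py path.dat| grep -E 'pos|ft|wid'
echo '[0.091,0,0,0,0,0,0,0.091,0,0,0,0,0,0,0.091,0,0,0,0,0,0]' > path.dat && python3 nudge.py path.dat| grep -E 'pos|ft|wid'
```

```text
tcp_pos: [0.5351, -0.0353, 0.0362]
ft_force: [-0.5, 0.4, -1.4]
tcp_pos: [0.5351, -0.0353, 0.0363]
ft_force: [-0.0, -0.0, 0.2]
width: 0.0764
tcp_pos: [0.5351, -0.0353, 0.0362]
ft_force: [-0.2, 0.4, -0.2]
width: 0.0909
```

To row units: -0.1 m is -100, -0.085 m is -85.

```bash
echo '[0.091,0,0,-20,0,0,0,0.091,0,0,-50,0,0,0,0.091,0,0,-85,0,0,0,0.091,20,0,-100,0,0,0,0.091,50,0,-100,0,0,0]' > path.dat && python3 nudge.py path.dat |tail -1
echo '[0.091,40,0,0,0,0,0,0.091,80,0,0,0,0,0,0.091,120,0,0,0,0,0,0.091,160,0,0,0,0,0,0.091,200,0,0,0,0,0]' > path.dat && python3 nudge.py path.dat |tail -1
echo '[0.091,40,0,0,0,0,0,0.091,40,0,0,0,0,0]' > path.dat && python3 nudge.py path.dat
python3 - <<'E'
from h import *
from workcell import ctrl
import pickle
a=ctrl.snapshot("scene");b=ctrl.snapshot("top");pickle.dump((a,b),open("s3.pkl","wb"))
r=lambda i:cv2.resize(i[:,:,::-1],(400,300),interpolation=cv2.INTER_CUBIC)
cv2.imwrite("pics/c3.png",np.hstack([r(a["image"][90:225,120:300]),r(b["image"][140:290,220:420])]))
ms,cs,ss=mask(a,"red",(185,140,275,200));mt,ct,st=mask(b,"red",(245,185,350,245));print("z",tri(a,[cs],b,[ct]),st)
q=plane(b,max(cv2.findContours(mt,0,1)[0],key=len)[:,0],.042)[:,:2]
M=np.array([.5405,-.156]);f=np.array([.046,-.99894]);n=np.array([-f[1],f[0]])
u=(q-M)@f;v=(q-M)@n
k=(u>u.min()+.015)&(u<u.min()+.09)
c0=np.median(v[k]);A=np.mean([np.polyfit(u[k&(v>c0)],v[k&(v>c0)],1),np.polyfit(u[k&(v<c0)],v[k&(v<c0)],1)],0)
k=u>u.max()-.027;S=np.linalg.lstsq(np.c_[u[k],v[k],np.ones(k.sum())],u[k]**2+v[k]**2,rcond=None)[0];ce=S[:2]/2
print("slope deg",np.degrees(A[0]),"circ",ce,"r",np.sqrt(S[2]+ce@ce),"red u",u.min(),u.max(),"lat at -.2,-.06",np.polyval(A,[-.2,-.06]))
E
python3 go.py .5313 .034 .036 92.6
```

```text
grip_force: 0.0
grip_force: 0.0
t: 9.98
tcp_pos: [0.5219, 0.2598, 0.1366]
orientation: [0.69, 0.724, 0.001, 0.0]
ft_force: [0.1, -1.0, 1.0]
width: 0.0912
grip_force: 0.0
z [[ 0.53398375 -0.03695227  0.0430215   0.00211846]] [274 206  57  16 672]
slope deg -0.2512661837675167 circ [-0.06655294 -0.00057542] r 0.01997290444915329 red u -0.19346924503701649 -0.047112595467559824 lat at -.2,-.06 [-7.50718699e-05 -6.89030979e-04]
t 10.0833 shift [-0.2218 -0.0008  0.1001] turn [-0.0002  0.0002  0.0022] tcp [0.5216 0.2556 0.136 ] F [ 0.39 -0.35  0.76] w 0.0912 j [ 0.42  0.32  2.02 -0.    0.81  0.37]
```

View pics/c3.png

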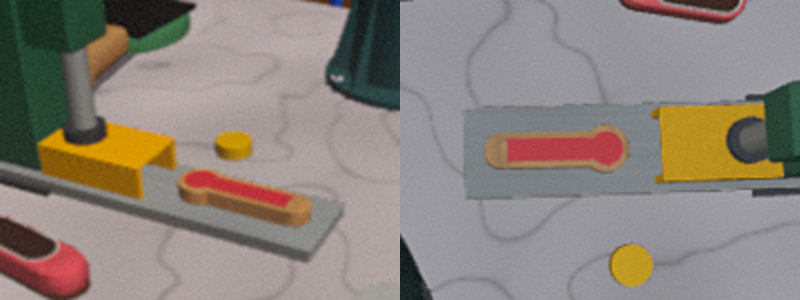

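The sole lies flat on the bed, toe at about (625,148) and the guard mouth at about (660,145) in the right crop. That leaves the toe some 36 mm outside, and the sole is straight to within 0.3°. Regrasping at the heel.

To row units: -0.2 m is -200, -0.16 m is -160.

```bash
echo '[0.091,-40,-0.5,0,0,0,0.002,0.091,-80,-0.5,0,0,0,0.002,0.091,-120,-0.5,0,0,0,0.002,0.091,-160,-0.5,0,0,0,0.002,0.091,-200,-0.5,0,0,0,0.002]' > path.dat && python3 nudge.py path.dat |tail -1
echo '[0.091,-21,0,20,0,0,0,0.091,-21,0,35,0,0,0,0.091,-21,0,35,0,0,0]' > path.dat && python3 nudge.py path.dat |tail -1
python3 go.py .5317 .0343 .036 92.6
```

```text
grip_force: 0.0
grip_force: 0.0
t 10.75 shift [0.0031 0.0026 0.063 ] turn [-0.0037 -0.     -0.0061] tcp [0.5294 0.0311 0.099 ] F [-1.11  1.47 -0.68] w 0.0911 j [ 0.01  0.31  2.12 -0.    0.71 -0.02]
```

To row units: 0.06 m is 60, 0.055 m is 55.

```bash
echo '[0.091,1,1,20,0,0,0,0.091,1,1,40,0,0,0,0.091,1,1,55,0,0,0,0.091,1,1,60,0,0,0,0.091,1,1,60,0,0,0]' > path.dat && python3 nudge.py path.dat |tail -1
python3 go.py .5317 .0343 .036 92.6
```

```text
grip_force: 0.0
t 11.1667 shift [-0.0003  0.0001  0.0047] turn [-0.0019 -0.     -0.0024] tcp [0.5316 0.0346 0.0407] F [-0.47  0.13  0.7 ] w 0.091 j [ 0.02  0.42  2.12 -0.    0.6  -0.02]
```

To row units: 0.0045 m is 4.5, 0.003 m is 3.

```bash
echo '[0.091,0,0,3,0,0,0,0.091,0,0,4.5,0,0,0,0.03,0,0,4.5,0,0,0,0.03,0,0,4.5,0,0,0,0.03,0,0,4.5,0,0,0]' > path.dat && python3 nudge.py path.dat 20|tail -1
echo '[0.03,0,0,0,0,0,0,0.03,0,0,0,0,0,0,0.03,0,0,0,0,0,0,0.03,0,0,0,0,0,0,0.03,0,0,0,0,0,0]' > path.dat && python3 nudge.py path.dat
echo '[0.03,0,0,0,0,0,0,0.03,0,0,0,0,0,0,0.03,0,0,0,0,0,0]' > path.dat && python3 nudge.py path.dat
python3 go.py .5317 .0343 .036 92.6
```

```text
grip_force: 0.0
t: 12.0
tcp_pos: [0.5324, 0.0347, 0.0368]
orientation: [0.692, 0.722, 0.0, -0.0]
ft_force: [-0.8, -0.5, 1.5]
width: 0.0459
grip_force: 20.0
t: 12.25
tcp_pos: [0.5324, 0.0347, 0.0368]
orientation: [0.692, 0.722, -0.0, -0.0]
ft_force: [-1.2, 0.3, 3.0]
width: 0.0459
grip_force: 20.0
t 12.25 shift [-0.0003 -0.0007  0.0008] turn [-0.      0.     -0.0024] tcp [0.5324 0.0347 0.0368] F [-1.17  0.3   2.98] w 0.0459 j [ 0.02  0.43  2.12 -0.    0.59 -0.02]
```

```bash
echo '[0.03,-8,0,0,0,0,0,0.03,-18,0,0,0,0,0,0.03,-28,0,0,0,0,0,0.03,-38,0,0,0,0,0,0.03,-45,0,0,0,0,0]' > path.dat && python3 nudge.py path.dat|grep -E "pos|ft|grip"
python3 go.py .5386 -.1151 .036 92.6
echo '[0.03,-8,0,0,0,0,0,0.03,-16,0,0,0,0,0,0.03,-24,0,0,0,0,0,0.03,-32,0,0,0,0,0,0.03,-40,0,0,0,0,0]' > path.dat && python3 nudge.py path.dat|grep -E "pos|ft|grip"
echo '[0.03,-4,0,0,0,0,0,0.03,-8,0,0,0,0,0,0.03,-12,0,0,0,0,0,0.03,-15,0,0,0,0,0,0.03,-15,0,0,0,0,0]' > path.dat && python3 nudge.py path.dat|grep -E "pos|ft|grip"
python3 go.py .5386 -.1151 .036 92.6
```

```text
tcp_pos: [0.5343, -0.0118, 0.0367]
ft_force: [-1.0, 2.5, 2.5]
grip_force: 20.0
t 12.6667 shift [-1.034e-01 -1.000e-04  7.000e-04] turn [ 0.     -0.     -0.0032] tcp [ 0.5343 -0.0118  0.0367] F [-1.    2.47  2.51] w 0.0455 j [-0.07  0.43  2.12  0.    0.59 -0.11]
tcp_pos: [0.5361, -0.051, 0.0368]
ft_force: [-0.8, 3.3, 3.8]
grip_force: 20.0
tcp_pos: [0.5368, -0.0658, 0.0368]
ft_force: [0.0, -3.4, 2.6]
grip_force: 20.0
t 13.5 shift [-0.0493 -0.0003  0.0008] turn [ 0.0002  0.0004 -0.0023] tcp [ 0.5368 -0.0658  0.0368] F [ 0.04 -3.36  2.61] w 0.0461 j [-0.16  0.44  2.1  -0.    0.6  -0.21]
```

```bash
for i in 1; do
echo '[0.03,-1,0,0,0,0,0,0.03,-2,0,0,0,0,0,0.03,-3,0,0,0,0,0,0.03,-4,0,0,0,0,0,0.03,-5,0,0,0,0,0]' > path.dat && python3 nudge.py path.dat|grep -E "pos|ft"
echo '[0.03,-1,0,0,0,0,0,0.03,-2,0,0,0,0,0,0.03,-3,0,0,0,0,0,0.03,-4,0,0,0,0,0,0.03,-5,0,0,0,0,0]' > path.dat && python3 nudge.py path.dat|grep -E "pos|ft"
done
```

```text
tcp_pos: [0.5369, -0.0701, 0.0368]
ft_force: [-0.5, 5.9, 5.0]
tcp_pos: [0.5371, -0.0752, 0.0367]
ft_force: [-0.6, 4.8, 5.9]
```

```bash
echo '[0.03,-1,0,0,0,0,0,0.03,-2,0,0,0,0,0,0.03,-3,0,0,0,0,0,0.03,-4,0,0,0,0,0]' > path.dat && python3 nudge.py path.dat|grep -E "pos|ft"
echo '[0.03,-1,0,0,0,0,0,0.03,-2,0,0,0,0,0,0.03,-3,0,0,0,0,0,0.03,-4,0,0,0,0,0]' > path.dat && python3 nudge.py path.dat|grep -E "pos|ft"
```

```text
tcp_pos: [0.5373, -0.0792, 0.0368]
ft_force: [-0.5, 4.8, 4.6]
tcp_pos: [0.5375, -0.0832, 0.0368]
ft_force: [-0.5, 4.3, 5.4]
```

To row units: -0.004 m is -4, -0.003 m is -3.

```bash
echo '[0.03,-1,0,0,0,0,0,0.03,-2,0,0,0,0,0,0.03,-3,0,0,0,0,0,0.03,-4,0,0,0,0,0]' > path.dat && python3 nudge.py path.dat|grep -E "pos|ft"
echo '[0.03,-1,0,0,0,0,0,0.03,-2,0,0,0,0,0,0.03,-3,0,0,0,0,0,0.03,-4,0,0,0,0,0]' > path.dat && python3 nudge.py path.dat|grep -E "pos|ft"
```

```text
tcp_pos: [0.5376, -0.0872, 0.0368]
ft_force: [0.9, 5.7, 4.9]
tcp_pos: [0.5378, -0.0912, 0.0368]
ft_force: [-0.6, 4.4, 5.8]
```

To row units: -0.004 m is -4, -0.003 m is -3.

```bash
echo '[0.03,-1,0,0,0,0,0,0.03,-2,0,0,0,0,0,0.03,-3,0,0,0,0,0,0.03,-4,0,0,0,0,0]' > path.dat && python3 nudge.py path.dat|grep -E "pos|ft"
```

```text
tcp_pos: [0.538, -0.0952, 0.0368]
ft_force: [-0.5, 5.1, 5.3]
```

To row units: -0.004 m is -4, -0.003 m is -3.

```bash
echo '[0.03,-1,0,0,0,0,0,0.03,-2,0,0,0,0,0,0.03,-3,0,0,0,0,0,0.03,-4,0,0,0,0,0]' > path.dat && python3 nudge.py path.dat|grep -E "pos|ft"
```

```text
tcp_pos: [0.5381, -0.0992, 0.0367]
ft_force: [-0.6, 4.8, 5.4]
```

To row units: -0.004 m is -4, -0.003 m is -3.

```bash
echo '[0.03,-1,0,0,0,0,0,0.03,-2,0,0,0,0,0,0.03,-3,0,0,0,0,0,0.03,-4,0,0,0,0,0]' > path.dat && python3 nudge.py path.dat|grep -E "pos|ft|wid"
```

```text
tcp_pos: [0.5383, -0.1032, 0.0368]
ft_force: [0.0, 6.2, 5.4]
width: 0.046
```

To row units: -0.003 m is -3, -0.002 m is -2.

```bash
echo '[0.03,-1,0,0,0,0,0,0.03,-2,0,0,0,0,0,0.03,-3,0,0,0,0,0]' > path.dat && python3 nudge.py path.dat|grep -E "pos|ft|wid"
```

```text
tcp_pos: [0.5384, -0.1059, 0.0368]
ft_force: [0.2, 11.2, 6.9]
width: 0.0462
```

```bash
echo '[0.03,-1,0,0,0,0,0,0.03,-2,0,0,0,0,0]' > path.dat && python3 nudge.py path.dat|grep -E "pos|ft|wid"
```

```text
tcp_pos: [0.5384, -0.1077, 0.0368]
ft_force: [0.4, 12.8, 6.6]
width: 0.0458
```

Contact: the push force rose from about 5 N to about 12 N. I'll hold still to read the static force.

```bash
echo '[0.03,0,0,0,0,0,0,0.03,0,0,0,0,0,0,0.03,0,0,0,0,0,0,0.03,0,0,0,0,0,0]' > path.dat && python3 nudge.py path.dat|grep -E "pos|ft|wid"
```

```text
tcp_pos: [0.5384, -0.1078, 0.0368]
ft_force: [-0.4, 9.2, 7.2]
width: 0.0454
```

To row units: 0.001 m is 1, 0.0006 m is 0.6.

```bash
echo '[0.03,0.3,0,0,0,0,0,0.03,0.6,0,0,0,0,0,0.03,1,0,0,0,0,0,0.03,1,0,0,0,0,0]' > path.dat && python3 nudge.py path.dat|grep -E "pos|ft|wid"
echo '[0.03,0.3,0,0,0,0,0,0.03,0.6,0,0,0,0,0,0.03,1,0,0,0,0,0,0.03,1,0,0,0,0,0]' > path.dat && python3 nudge.py path.dat|grep -E "pos|ft|wid"
```

```text
tcp_pos: [0.5385, -0.1073, 0.0368]
ft_force: [-0.2, 1.1, 5.6]
width: 0.0459
tcp_pos: [0.5385, -0.1063, 0.0368]
ft_force: [0.0, -0.1, 4.4]
width: 0.0461
```

```bash
echo '[0.03,0.3,0,0,0,0,0,0.03,0.6,0,0,0,0,0,0.03,1,0,0,0,0,0,0.03,1,0,0,0,0,0]' > path.dat && python3 nudge.py path.dat|grep -E "pos|ft|wid"
echo '[0.091,0,0,0,0,0,0,0.091,0,0,0,0,0,0,0.091,0,0,0,0,0,0,0.091,0,0,0,0,0,0,0.091,0,0,0,0,0,0]' > path.dat && python3 nudge.py path.dat 3|grep -E "pos|ft|wid"
echo '[0.091,0,0,0,0,0,0,0.091,0,0,0,0,0,0,0.091,0,0,0,0,0,0]' > path.dat && python3 nudge.py path.dat|grep -E "pos|ft|wid"
```

```text
tcp_pos: [0.5385, -0.1052, 0.0368]
ft_force: [0.0, -1.9, 4.1]
width: 0.0459
tcp_pos: [0.5383, -0.1051, 0.0366]
ft_force: [-0.4, -0.0, -0.7]
width: 0.0766
tcp_pos: [0.5384, -0.1052, 0.0367]
ft_force: [-0.5, -0.1, -0.0]
width: 0.0908
```

To row units: -0.1 m is -100, -0.07 m is -70.

```bash
echo '[0.091,0,0,-15,0,0,0,0.091,0,0,-40,0,0,0,0.091,0,0,-70,0,0,0,0.091,0,0,-100,0,0,0,0.091,20,0,-100,0,0,0]' > path.dat && python3 nudge.py path.dat |grep ft
echo '[0.091,40,0,0,0,0,0,0.091,80,0,0,0,0,0,0.091,120,0,0,0,0,0,0.091,160,0,0,0,0,0,0.091,200,0,0,0,0,0]' > path.dat && python3 nudge.py path.dat |tail -1
echo '[0.091,40,0,0,0,0,0,0.091,80,0,0,0,0,0,0.091,100,0,0,0,0,0,0.091,100,0,0,0,0,0]' > path.dat && python3 nudge.py path.dat
python3 - <<'E'
from h import *
from workcell import ctrl
a=ctrl.snapshot("scene");b=ctrl.snapshot("top")
r=lambda i:cv2.resize(i[:,:,::-1],(400,300),interpolation=cv2.INTER_CUBIC)
cv2.imwrite("pics/c4.png",np.hstack([r(a["image"][90:225,120:300]),r(b["image"][140:290,220:420])]))
mt,ct,st=mask(b,"red",(245,185,350,245))
q=plane(b,max(cv2.findContours(mt,0,1)[0],key=len)[:,0],.042)[:,:2]
M=np.array([.5405,-.156]);f=np.array([.046,-.99894]);n=np.array([-f[1],f[0]])
u=(q-M)@f;v=(q-M)@n
print("red heel u",u.min(),"toe u",u.min()+.1935-.0356,"lat",v.min(),v.max())
E
```

```text
ft_force: [2.4, -0.5, 1.0]
grip_force: 0.0
t: 20.25
tcp_pos: [0.5244, 0.218, 0.1369]
orientation: [0.691, 0.723, 0.0, 0.0]
ft_force: [0.4, 0.8, -0.4]
width: 0.0913
grip_force: 0.0
red heel u -0.05588241071980408 toe u 0.10201758928019594 lat -0.015338781465417225 0.013331019913011223
```

View pics/c4.png

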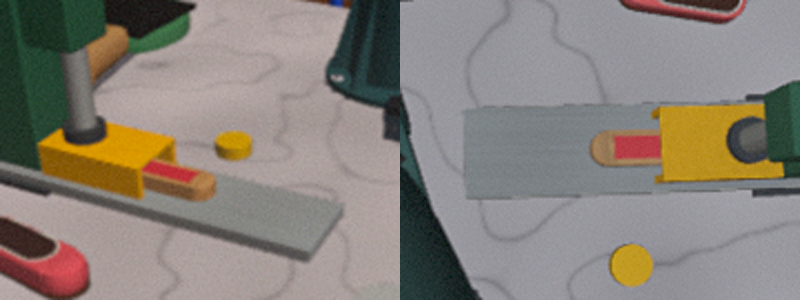

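The sole sits straight under the guard with its heel outside at about (592,148) in the right crop. Its toe is about 102 mm in, which matches the contact felt, and the other objects in view have not moved. Handing in.

```bash
python3 -c "
from workcell import ctrl
print(ctrl.job_done())"
```

```text
the job is handed in; nothing more can be done
None
```

The sole was laid flat outside the guard and let go, then taken by its heel and fed in until its toe met the stop about 102 mm inside, pressed gently home and released there; I handed it in at about 20 s, and that it still touches the stop is judged from the force felt and the last pictures, since the stop is out of sight.

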